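Sort the tagged battery modules under the swing-arm lamp

ROBOT

A 7-joint arm with a two-finger parallel gripper is mounted at the origin on a cart in front of the work surface, level with it; the furniture and walls round the work are solid. World frame = base frame: x ahead of the robot, y to its left, z up, the work surface at z = 0. Lengths are in mm, angles in degrees, forces in N, time in s.
With the tool pointing down it reaches from about 425 to 875 mm from the base axis. Payload 4.7 kg.
Tool frame: the origin (TCP) lies between the finger pads; the fingertips stand 19 mm ahead of it and the grasp point (between the pads) is the TCP; z points along the fingers, x is the direction in which the jaws open and shut, and the axes are right-handed (so a half turn about z gives the same grasp; the last joint's range is limited). The gripper opens to 85 mm and grips with 20 to 120 N. Pads are 22 mm wide; open, the fingers measure 114 mm over their backs; the gripper's body (76 mm by 85 mm) begins 54 mm behind the grasp point. The pads swing forward as they close: fully open they stand 13 mm farther back than shut.
Start: joints at [67.386, 18.392, -4.016, 83.108, 1.295, 78.541, -3.26], TCP at [258.363, -596.468, 222.449] pointing down, gripper open.
Joint ranges: [-163.93, 163.93], [-17.29, 119.83], [-79.2, 71.16], [3.27, 140.29], [-89.18, 269.18], [5.43, 117.66], [-154.24, 154.24]. Speed limits (degrees/s): [147.25, 147.25, 180, 180, 180, 180, 180].

INTERFACE

Orientations are given as [roll, pitch, yaw] about the fixed x, y, z axes, in that order (R = Rz(yaw) Ry(pitch) Rx(roll)).
In Python, from workcell import goto, servo_line, movej, let_go, close, pause, solve_ik, camera, Unreachable, finish_job, silhouettes, landmark_of, read_clock, read_qpos, read_qd, read_joint_efforts, read_tool_pos, read_orientation, read_force, read_moment, read_finger_gap gives the robot as it stands. The module is installed in compiled form; this text tells all that it offers. Calls block until the motion is done:
- goto(position, orientation): joint-space move of the TCP to a pose.
- servo_line(position, rot=None, feed=150, contact_N=None): straight line of the TCP; rot=None keeps the orientation; feed is the mean speed in mm/s. With contact_N (N) it stops when the force on the tool has changed by that much, and returns True; else False.
- movej(angles): joint-space move.
- let_go() and close(grasp_force=None): open the fingers fully, or close them until they stop; grasp_force is the grip in N (None keeps the last).
- pause(seconds).
- solve_ik(position, orientation): joint angles nearest the present ones, or None.
- camera(name): name is "scene" or "top"; returns a dict with "frame" (480x640x3 uint8, red, green, blue), "depth" (480x640 float32, mm along the optical axis (not along the pixel's ray), 0 where there is no reading), "vertical_fov" (degrees; the focal length in pixels is half the picture's height over the tangent of half this angle, whatever the lens; pixels are square), "cx", "cy" (the principal point, pixels), "dist" ([k1, k2, p1, p2, k3] as OpenCV has them; the pictures are not rectified), "R" (3x3) and "t" (3): a world point X has camera coordinates R X + t. Camera axes: x right, y down, z forward; pixel columns grow to the right and rows downward; lengths in mm; the calibration is good to about 2 mm. A picture is of the moment at which its call begins.
A pose or a line that the arm cannot do raises Unreachable and nothing moves.
- finish_job(): hands the job in, once; it reports no verdict.
Trained networks look in a picture, given as the dict that the camera call returned (one of the last four; its "shot" number tells which), for a name from the list of things; names that differ only in an ending like _2 or _b are one class to them, and where a whole thing is asked for, a point or a joint stands for the part that bears it (a point fixed in the world has none). Each returns a list of dicts, best first, with "p" (0 to 1); they miss things now and then, are a little off and sometimes report something else, mostly with a low value. They report only what shows in the picture. A call takes as long as a camera call. They do not tell look-alikes from the thing itself.
- silhouettes(picture, label): "pixels" (480x640 bool, what is visible of it) and "rect" ([centre column, centre row, width, height] in pixels, round what is visible of it).
- landmark_of(picture, label): "point" ([column, row] in pixels: a listed point, or the origin of a listed thing).
Readings, each from a call of its own:
- read_clock(): time.
- read_qpos(): joint angles.
- read_qd(): joint speeds.
- read_joint_efforts(): joint torques, N m.
- read_tool_pos(): TCP position.
- read_orientation(): TCP orientation.
- read_force(): force on the tool from outside, world axes, zero at the start.
- read_moment(): the same for the moment, N m.
- read_finger_gap(): opening from 0.0 (shut) to 1.0 (fully open).
Only numpy, scipy, OpenCV 4.12 (cv2) and the standard library are available. Lean on these libraries where they do the work, as an engineer would, in place of code of your own. Each camera call takes 0.05 s, during which the arm holds its last target. There are 200 camera calls.

TASK

Swing the low lamp arm well round to one side of its post, right clear of the blue mat and both nests, then sort every battery module from the mat: green-tagged ones into pockets of the green pass nest, red-tagged ones into pockets of the red reject nest, one to a pocket and right down on its floor. When all are sorted, swing the lamp back so that its head is centred over the pass nest, and set the head to 30 degrees with its red bar leaning outward, away from the post, so that it stays there by itself. Leave the tape roll, the jar and the red bottle where they are.

Things in the scene. Friction and masses are not known exactly. Their poses are not given: they have to be found in the camera images.
- mat: sorting mat: flat fixed blue mat, 125 mm along its x, 180 mm along its y, 2 mm thick. Origin at the centre of its underside. The modules start on it in two rows of three, about 64 mm apart along y and 68 mm along x.
- nest_pass: pass nest: low fixed green tray 154 x 54 mm and 14 mm high, with a row of three square pockets, 46 mm wide and 10 mm deep (walls and floor 4 mm thick). Origin at the centre of its underside; the row runs along its x axis, pocket centres at x = -50, 0 and +50 mm, y = 0; a module standing in a pocket has its centre 25 mm above the origin.
- nest_reject: reject nest: low fixed red tray 154 x 54 mm and 14 mm high, with a row of three square pockets, 46 mm wide and 10 mm deep (walls and floor 4 mm thick). Origin at the centre of its underside; the row runs along its x axis, pocket centres at x = -50, 0 and +50 mm, y = 0; a module standing in a pocket has its centre 25 mm above the origin.
- green_1: green_1: loose battery module for a hand piece, an upright aluminium block 34 x 34 mm and 42 mm tall, 80 g nominal, with a green tag on its top and a green band round its upper part; absent in some starts. Origin at its centre (21 mm above its underside), z up through the tagged top, x and y square to its sides. It stands on the sorting mat at the start.
- green_2: green_2: loose battery module for a hand piece, an upright aluminium block 34 x 34 mm and 42 mm tall, 80 g nominal, with a green tag on its top and a green band round its upper part; absent in some starts. Origin at its centre (21 mm above its underside), z up through the tagged top, x and y square to its sides. It stands on the sorting mat at the start.
- green_3: green_3: loose battery module for a hand piece, an upright aluminium block 34 x 34 mm and 42 mm tall, 80 g nominal, with a green tag on its top and a green band round its upper part; absent in some starts. Origin at its centre (21 mm above its underside), z up through the tagged top, x and y square to its sides. It stands on the sorting mat at the start.
- red_1: red_1: loose battery module for a hand piece, an upright aluminium block 34 x 34 mm and 42 mm tall, 80 g nominal, with a red tag on its top and a red band round its upper part; absent in some starts. Origin at its centre (21 mm above its underside), z up through the tagged top, x and y square to its sides. It stands on the sorting mat at the start.
- red_2: red_2: loose battery module for a hand piece, an upright aluminium block 34 x 34 mm and 42 mm tall, 80 g nominal, with a red tag on its top and a red band round its upper part; absent in some starts. Origin at its centre (21 mm above its underside), z up through the tagged top, x and y square to its sides. It stands on the sorting mat at the start.
- red_3: red_3: loose battery module for a hand piece, an upright aluminium block 34 x 34 mm and 42 mm tall, 80 g nominal, with a red tag on its top and a red band round its upper part; absent in some starts. Origin at its centre (21 mm above its underside), z up through the tagged top, x and y square to its sides. It stands on the sorting mat at the start.
- lamp_post (a point): top of the low swing-arm lamp's fixed post, on the upright axis about which the arm swings, 122 mm above the table. The base is a disc 100 mm across, the post is 22 mm thick.
- lamp_arm (a joint): swing angle of the lamp arm about the upright post, in rad, from -1.6 to 1.6, growing counter-clockwise seen from above. A friction hinge: 0.25 N m to move, stays where it is left. The arm runs level, its tube between 129 and 145 mm above the table (the hub on the post reaches 158 mm).
- swing_knob (a point): point to grip on the lamp arm's upright round black knob, 120 mm from the post axis: 18 mm thick, its top 10 mm above this point (187 mm above the table), its foot 32 mm below it on the tube. For swinging the arm; being round it may turn in the grip.
- head_centre (a point): centre of the lamp head's tilt axis, at the end of the arm, 210 mm from the post axis and 137 mm above the table; it moves with the arm and not with the tilt. The head is a white disc 90 mm across held in a fork 120 mm wide; it reaches from 22 mm below to 8 mm above this point when level.
- lamp_head (a joint): tilt of the lamp head in rad, from -0.7 to 0.9: 0 when the disc is level and its red bar straight above head_centre; it grows as the red bar leans outward, away from the post (30 degrees = 0.524). A friction hinge: 0.12 N m to move, stays where it is left. The tilt axis is level and square to the arm.
- tilt_bar (a point): middle of the red bar on top of the lamp head, 55 mm from the tilt axis (192 mm above the table when level): a round bar 10 mm thick and 60 mm long, parallel to the tilt axis, on two thin uprights at its ends, so it can be gripped across and led round while it turns in the grip.
- tape_roll: bystander: roll of yellow tape, 64 mm across, 19 mm high, lying in front of the nests; origin at the centre of its underside
- salve_jar: bystander: jar with a black lid, 60 mm across, 50 mm high; origin at the centre of its underside
- ink_red: bystander: red dropper bottle, 32 mm across, 100 mm high; origin at the centre of its underside
There are look-alikes about, which are no part of the job. What is shaped like the red_1 but turquoise or yellow is not meant.

How it is judged:
By the outcome, as a careful person would: the job done as asked, in the order asked, and still so for the second after the job is handed in, with the robot touching nothing.
Of green_1, green_2, green_3, red_1, red_2, red_3 only 4 to 6 are there at a start; the rules pass over those that are not, and their reading is None.
At some moment in a run one of green_1, green_2, green_3, red_1, red_2, red_3 may be knocked a few centimetres aside while the robot is not near it.
Once in a run the grip may slacken for a moment while it holds something.
It also fails if it takes over 210 s, if anything falls off the work surface, if the arm or the gripper's body presses on something with over 40 N, if the wrist force passes 120 N, or if a joint passes its speed limit or range.

## Working session

There is one attempt and no reset: what is moved stays moved. The work goes in short steps, each a Python script; the robot and the scene stay as the last script left them, time stands still between calls to the robot, and variables do not carry over. Pictures are saved under pics/ and viewed, about 12 in all and at most 16, crops included, and the job is handed in when it is done.

```bash
mkdir -p pics; cat > h.py <<'E'
import numpy as np, cv2
from workcell import *
def K(p):
    f=240/np.tan(np.radians(p["vertical_fov"])/2)
    return np.array([[f,0,p["cx"]],[0,f,p["cy"]],[0,0,1.]])
def ray(p,uv):
    n=cv2.undistortPoints(np.array([[uv]],float),K(p),np.array(p["dist"],float))[0,0]
    R=np.array(p["R"]);t=np.array(p["t"])
    return -R.T@t, R.T@np.array([n[0],n[1],1.])
def atz(p,uv,z):
    c,d=ray(p,uv); return c+d*(z-c[2])/d[2]
def proj(p,X):
    rv,_=cv2.Rodrigues(np.array(p["R"],float))
    return cv2.projectPoints(np.array(X,float).reshape(-1,1,3),rv,np.array(p["t"],float),K(p),np.array(p["dist"],float))[0][:,0]
def cloud(p):
    v,u=np.mgrid[0:480,0:640]
    n=cv2.undistortPoints(np.stack([u,v],-1).reshape(-1,1,2).astype(float),K(p),np.array(p["dist"],float))[:,0]
    d=p["depth"].reshape(-1,1)
    X=np.hstack([n,np.ones((len(n),1))])*d
    return ((X-np.array(p["t"]))@np.array(p["R"])).reshape(480,640,3)
def save(p,name): cv2.imwrite("pics/"+name,p["frame"][...,::-1])
E
python3 - <<'E'
from h import *
for n in("top","scene"):
    p=camera(n); save(p,n+"0.png"); C,_=ray(p,(320,240)); print(n,C.round(),p["vertical_fov"])
    pc=cloud(p)
    for l in ["mat","nest_pass","nest_reject","green_1","red_1","lamp_arm","lamp_head","tape_roll","salve_jar","ink_red"]:
        for s in silhouettes(p,l)[:5]:
            m=s["pixels"]&(p["depth"]>0); q=pc[m]
            print(l,round(s["p"],2),np.round(s["rect"]),m.sum(),np.median(q,0).round() if len(q) else None)
    for l,z in [("lamp_post",122),("swing_knob",177),("head_centre",137),("tilt_bar",192),("mat",0),("nest_pass",0),("nest_reject",0),("green_1",23),("red_1",23)]:
        for s in landmark_of(p,l)[:5]: print("L",l,round(s["p"],2),np.round(s["point"]),atz(p,s["point"],z).round(1))
print(read_clock())
E
```

```text
top [ 379. -181. 1098.] 47.85280415104326
nest_pass 0.9 [200. 275.  32.  76.] 2120 [520.  53.   6.]
nest_reject 0.73 [279. 278.  33.  81.] 802 [ 472. -103.    6.]
nest_reject 0.4 [269. 221.  86. 136.] 3520 [549. -92. 145.]
nest_reject 0.3 [401. 320.  17.  22.] 380 [ 454. -344.   44.]
green_1 0.6 [400. 319.  20.  21.] 354 [ 454. -344.   44.]
red_1 0.92 [369. 283.  24.  18.] 340 [ 517. -279.   45.]
red_1 0.65 [396. 282.  21.  20.] 353 [ 521. -341.   44.]
red_1 0.62 [335. 319.  23.  22.] 304 [ 444. -217.   45.]
red_1 0.54 [295. 358.  22.  20.] 366 [ 372. -147.   43.]
lamp_arm 0.6 [268. 223.  86. 141.] 3784 [551. -90. 145.]
lamp_head 0.97 [276. 267.  52.  50.] 1851 [ 523. -112.  144.]
lamp_head 0.6 [268. 222.  85. 140.] 3885 [555. -90. 145.]
tape_roll 0.65 [240. 332.  33.  35.] 665 [413. -36.  19.]
tape_roll 0.28 [278. 269.  51.  49.] 1983 [ 523. -112.  144.]
salve_jar 0.75 [377. 224.  30.  33.] 798 [ 637. -299.   50.]
salve_jar 0.41 [267. 222.  85. 143.] 3630 [551. -92. 145.]
ink_red 0.58 [287. 144.  14.  23.] 318 [ 794. -105.   59.]
ink_red 0.33 [268. 222.  85. 137.] 3630 [551. -92. 14
[... 1531 characters left out ...]
[380. 305.  30.  37.] 915 [ 631. -314.   42.]
ink_red 0.61 [390. 231.  12.  32.] 379 [ 794. -111.   39.]
L lamp_post 0.62 [340. 198.] [710.7 -21.9 122. ]
L swing_knob 0.9 [314. 192.] [617.4 -63.1 177. ]
L swing_knob 0.52 [341. 196.] [ 660.2 -108.2  177. ]
L head_centre 0.85 [286. 230.] [ 521.3 -120.1  137. ]
L tilt_bar 0.97 [284. 207.] [ 519.6 -119.6  192. ]
L tilt_bar 0.36 [311. 194.] [593.5 -96.1 192. ]
L mat 0.89 [308. 334.] [ 481.8 -286.3    0. ]
L green_1 0.59 [306. 351.] [ 446.9 -346.4   23. ]
L red_1 0.95 [337. 337.] [ 513.6 -342.    23. ]
L red_1 0.66 [321. 318.] [ 514.8 -280.9   23. ]
L red_1 0.62 [273. 312.] [ 440.6 -217.5   23. ]
L red_1 0.55 [347. 393.] [ 461.8 -462.8   23. ]
2.0
```

```bash
python3 -c "
import cv2
a=cv2.imread('pics/top0.png')[110:400,160:480]; b=cv2.imread('pics/scene0.png')[160:440,200:440]
cv2.imwrite('pics/t1.png',cv2.resize(a,None,fx=2.05,fy=2.05,interpolation=2)); cv2.imwrite('pics/s1.png',cv2.resize(b,None,fx=2.1,fy=2.1,interpolation=2))"
```

```text
(no output)
```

View pics/t1.png

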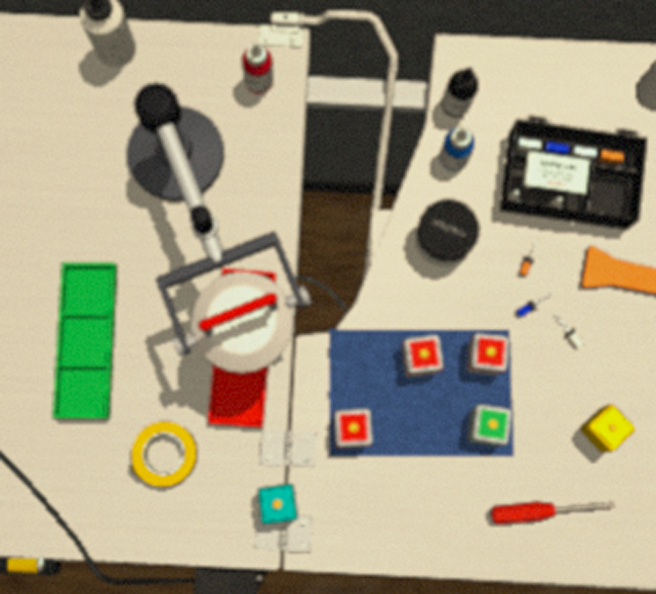

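View pics/s1.png

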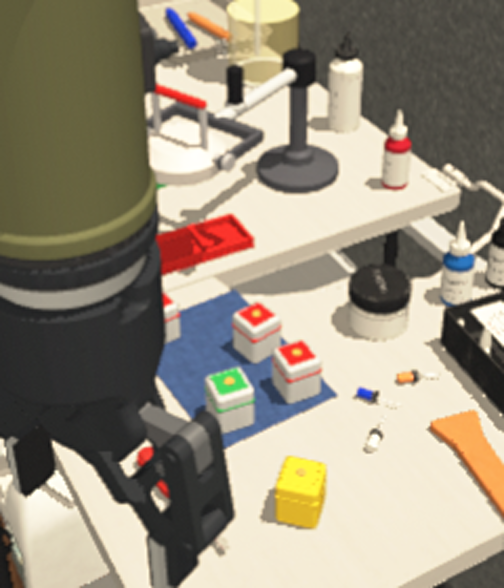

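The top view (crop, 2.05x) shows four modules on the mat. Reds are at about (353,428), (423,355) and (490,352), and green is at (491,424). The turquoise block (277,505) and yellow block (610,428) are look-alikes. The lamp head hangs over the reject nest, with its post at about (157,105). The scene view agrees. Next I'll measure the lamp and nests from depth.

```bash
cat >> h.py <<'E'
def modules(p,reg=(380,580,-400,-170),zr=(34,60)):
    """blocks by depth on region: list of (colour,x,y,yaw,z,n)"""
    pc=cloud(p); hsv=cv2.cvtColor(p["frame"],cv2.COLOR_RGB2HSV)
    ok=(p["depth"]>0)&(pc[...,2]>zr[0])&(pc[...,2]<zr[1])&(pc[...,0]>reg[0])&(pc[...,0]<reg[1])&(pc[...,1]>reg[2])&(pc[...,1]<reg[3])
    n,lab,st,_=cv2.connectedComponentsWithStats(ok.astype(np.uint8),connectivity=4)
    out=[]
    for i in range(1,n):
        if st[i,4]<120: continue
        m=lab==i; q=pc[m]; h=hsv[m]; s=(h[:,1]>130)&(h[:,2]>80)
        hu=h[s][:,0]; col="?"
        if len(hu)>15:
            r=np.mean((hu<10)|(hu>170)); g=np.mean((hu>45)&(hu<80)); col="red" if r>.6 else "green" if g>.6 else "?"
        (cx,cy),(w,hh),a=cv2.minAreaRect(q[:,:2].astype(np.float32))
        out.append((col,round(cx,1),round(cy,1),round((a+45)%90-45,1),round(float(np.median(q[:,2])),1),int(m.sum()),round(w),round(hh)))
    return out
def colmask(p,which):
    h=cv2.cvtColor(p["frame"],cv2.COLOR_RGB2HSV); H=h[...,0]; s=(h[...,1]>130)&(h[...,2]>60)
    return s&(((H<8)|(H>172)) if which=="red" else ((H>45)&(H<80)))
E
python3 - <<'E'
from h import *
p=camera("top"); pc=cloud(p); X,Y,Z=pc[...,0],pc[...,1],pc[...,2]; ok=p["depth"]>0
for m in modules(p): print(m)
k=ok&(Z>165)&(X>560)&(X<680)&(abs(Y+70)<70); print("knob",k.sum(),pc[k].mean(0),np.ptp(pc[k],0))
k=ok&(Z>151)&(Z<170)&(X>670)&(X<760)&(abs(Y+20)<60); (c,r)=cv2.minEnclosingCircle(pc[k][:,:2].astype(np.float32)); print("hub",k.sum(),pc[k].mean(0),np.ptp(pc[k],0),c,r)
b=ok&colmask(p,"red")&(Z>150)&(X>480)&(X<590)&(abs(Y+110)<60); print("bar",b.sum(),pc[b].mean(0),cv2.minAreaRect(pc[b][:,:2].astype(np.float32)))
for c,y0,y1 in(("green",10,110),("red",-150,-60)):
    g=ok&colmask(p,c)&(Z<25)&(X>400)&(X<650)&(Y>y0)&(Y<y1); print(c,g.sum(),cv2.minAreaRect(np.array([atz(p,(u,v),9)[:2] for v,u in np.argwhere(g)],np.float32)),np.percentile(Z[g],[5,50,95]))
o=ok&(Z>80)&(np.hypot(X-712,Y+23)<300)
n,l,s,_=cv2.connectedComponentsWithStats(o.astype(np.uint8))
for i in range(1,n):
    if s[i,4]>8: q=pc[l==i]; print("obst",s[i,4],q.min(0).round(),q.max(0).round())
E
```

```text
('red', 523.4, -343.5, -3.7, 44.8, 308, 35, 34)
('red', 518.2, -280.0, 10.1, 45.1, 306, 34, 34)
('green', 455.3, -346.0, -6.5, 44.6, 319, 34, 34)
('red', 445.6, -216.1, 2.9, 44.5, 310, 33, 33)
knob 108 [606.6017505  -74.24745844 183.62326636] [17.48572531 16.7034836  25.75350133]
hub 348 [715.57272746 -21.83715546 157.46001923] [38.87616506 38.10973778 12.05083027] (716.9672241210938, -21.48354721069336) 19.83439826965332
bar 190 [ 525.93958857 -111.23800932  197.08134209] ((525.7802734375, -111.05835723876953), (9.074731826782227, 67.09127044677734), 25.143192291259766)
green 1958 ((520.7677612304688, 52.382057189941406), (151.0459747314453, 53.0781364440918), 2.4408774375915527) [ 1.81628209  5.73906125 15.67458407]
red 754 ((521.498779296875, -102.712646484375), (54.10972213745117, 154.65350341796875), 88.37550354003906) [ 1.99102539  6.13644988 16.10442494]
obst 18823 [ 916. -240.   80.] [925. 195. 351.]
obst 3618 [763. 185.  80.] [866. 268. 330.]
obst 358 [808.  29.  80.] [850.  70. 131.]
obst 28 [ 794. -110.   80.] [803. -98. 101.]
obst 29 [ 781. -314.   80.] [ 793. -305.  102.]
obst 3788 [ 483. -170.   87.] [736.  -3. 202.]
obst 14 [ 725. -310.   81.] [ 730. -304.   92.]
```

```bash
python3 - <<'E'
from h import *
P=np.array([716,-22.])
def kn(d,z): return [*(P+120*np.array([np.cos(np.radians(d)),np.sin(np.radians(d))])),z]
print(read_orientation())
for off in(-90,90):
    for d in(205,155,104):
        q=solve_ik(kn(d,177),[180,0,(d+off+180)%360-180]); print(off,d,None if q is None else np.round(q))
for y in (0,90,-90): 
  for pos in ([525,-103,40],[525,52,40],[480,-280,40]):
    q=solve_ik(pos,[180,0,y]); print(y,pos,None if q is None else np.round(q))
E
```

```text
[-1.79998702e+02 -6.00411272e-03 -6.65756704e+01]
-90 205 [ 55.  30. -67.  91.  28.  78.  99.]
-90 155 [ 32.  21. -46.  92.  15.  74.  49.]
-90 104 [ 21.  32. -46.  78.  23.  79. -10.]
90 205 [ 31.  18. -33.  91.  10.  73. -68.]
90 155 [  27.   19.  -39.   92.   12.   74. -129.]
90 104 [ -53.   41.   69.   81.  -39.   83. -151.]
0 [525, -103, 40] [ 38.  17. -34. 110.  12.  56.  -1.]
0 [525, 52, 40] [ 36.  21. -51. 110.  19.  58. -23.]
0 [480, -280, 40] [ 51.  18. -26. 107.  10.  57.  20.]
90 [525, -103, 40] [ 44.  19. -40. 110.  14.  57.  87.]
90 [525, 52, 40] [ 39.  22. -55. 110.  21.  58.  65.]
90 [480, -280, 40] [ 56.  20. -33. 107.  13.  57. 108.]
-90 [525, -103, 40] [ 34.  16. -29. 110.   9.  56. -89.]
-90 [525, 52, 40] [  31.   19.  -45.  111.   16.   57. -111.]
-90 [480, -280, 40] [ 41.  17. -16. 108.   6.  56. -67.]
```

```bash
cat >> h.py <<'E'
P=np.array([716,-22.])
def pol(d,r,z): return [*(P+r*np.array([np.cos(np.radians(d)),np.sin(np.radians(d))])),z]
def wrap(a): return (a+180)%360-180
def up(z=300):
    t=read_tool_pos(); servo_line([t[0],t[1],z],feed=200)
def swing(d0,d1,step=8):
    """grip knob at d0, lead it to d1"""
    goto(pol(d0,120,300),[180,0,wrap(d0-90)])
    servo_line(pol(d0,120,177),feed=120,contact_N=15) and print("contact going down",read_tool_pos())
    close(40); print("gap",read_finger_gap())
    n=int(np.ceil(abs(d1-d0)/step))
    for d in np.linspace(d0,d1,n+1)[1:]:
        servo_line(pol(d,120,177),[180,0,wrap(d-90)],feed=100)
        f=read_force()
        if np.linalg.norm(f)>25: print("force",d,np.round(f,1)); break
    print("end",d,read_force(),read_finger_gap()); let_go(); up(300)
E
python3 - <<'E'
from h import *
up(300)
swing(205.1,104)
print(read_clock())
goto([560,60,300],[180,0,90]); 
p=camera("top"); save(p,"top2.png"); pc=cloud(p); X,Y,Z=pc[...,0],pc[...,1],pc[...,2]; ok=p["depth"]>0
k=ok&(Z>165)&(Z<200)&(X>650)&(X<740)&(abs(Y-95)<35); print("knob",k.sum(),pc[k].mean(0) if k.any() else 0)
g=ok&colmask(p,"red")&(Z<25)&(X>400)&(X<650)&(Y>-150)&(Y<-60); print(g.sum(),cv2.minAreaRect(np.array([atz(p,(u,v),9)[:2] for v,u in np.argwhere(g)],np.float32)))
for m in modules(p): print(m)
s=camera("scene"); save(s,"scene2.png")
E
```

```text
gap 0.0021279122547430336
end 104.0 [2.53122979 0.96225795 6.63690317] 0.001838673829477881
12.4417
knob 118 [667.80521342  86.69040446 182.91328402]
2011 ((521.5882568359375, -102.53866577148438), (54.18879318237305, 154.5164031982422), 88.49296569824219)
('red', 523.7, -343.2, -4.1, 44.8, 305, 34, 35)
('red', 518.5, -279.9, 9.0, 44.9, 310, 34, 35)
('green', 455.4, -346.0, -5.6, 45.0, 316, 35, 34)
('red', 445.6, -216.1, 2.6, 44.8, 311, 33, 33)
```

View pics/top2.png

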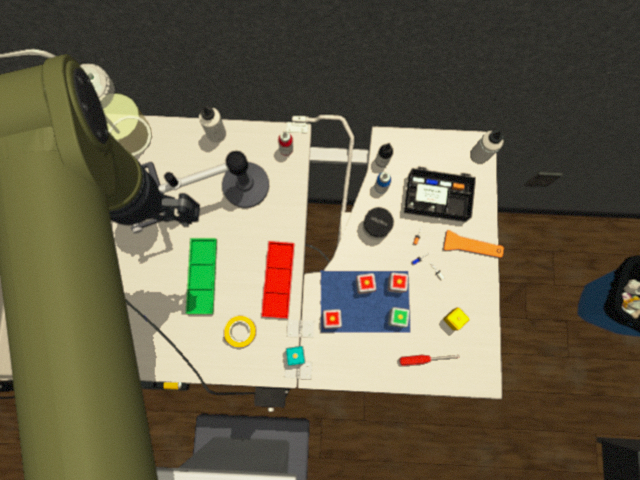

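```bash
python3 - <<'E'
from h import *
p=camera("top"); print(read_tool_pos(),read_orientation(),read_finger_gap(),read_clock())
print(proj(p,[[560,60,300],[560,60,354],[560,17,300],[560,103,300]]).round())
c=p["frame"][120:320,100:300]; cv2.imwrite("pics/c3.png",cv2.resize(c[...,::-1],None,fx=3,fy=3,interpolation=2))
s=camera("scene"); print(proj(s,[[560,60,300]]).round()); u,v=proj(s,[[560,60,250]])[0].astype(int); c=s["frame"][max(0,v-120):v+120,max(0,u-130):u+130]; print(u,v); cv2.imwrite("pics/s3.png",cv2.resize(c[...,::-1],None,fx=2.4,fy=2.4,interpolation=2))
E
```

```text
[560.22167299  60.08809311 299.85151294] [-1.79988711e+02 -3.14020800e-02  8.99820347e+01] 1.0040431194736632 13.8417
[[160. 223.]
 [149. 214.]
 [188. 224.]
 [131. 221.]]
[[263. 126.]]
264 147
```

View pics/c3.png

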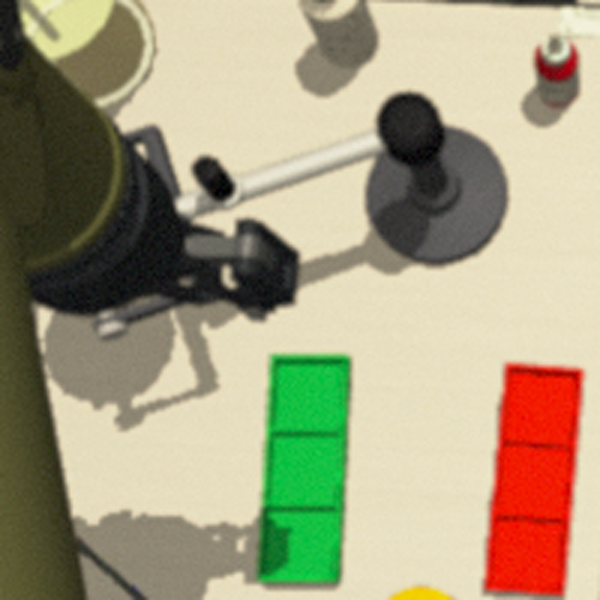

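View pics/s3.png

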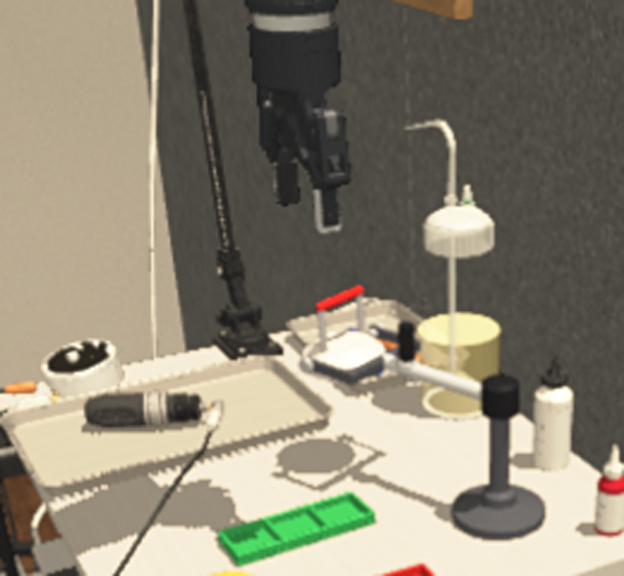

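The lamp is now at about 114°, but the fingers shut empty on the knob and only pushed it. In the scene crop the fingertips (330,225) and (288,200) look higher than the projected TCP should put them. I'll check the tool's true height with depth.

```bash
python3 - <<'E'
from h import *
def meas(tag):
    s=camera("scene"); pc=cloud(s); X,Y,Z=[pc[...,i] for i in range(3)]; t=read_tool_pos()
    m=(s["depth"]>0)&(abs(X-t[0])<45)&(abs(Y-t[1])<70)&(Z>t[2]-60)&(Z<t[2]+40)
    q=pc[m]; print(tag,np.round(t,1),m.sum(),"lowest z",np.sort(q[:,2])[[0,5,20]].round(1))
    lo=q[q[:,2]<np.sort(q[:,2])[5]+12]; print("  tip pts x",lo[:,0].min().round(),lo[:,0].max().round(),"y",lo[:,1].min().round(),lo[:,1].max().round())
meas("open"); close(20); meas("shut"); save(camera("scene"),"s4.png"); let_go()
print(read_clock())
E
```

```text
open [560.2  60.2 300. ] 186 lowest z [319.7 320.2 322. ]
  tip pts x 546.0 569.0 y 2.0 110.0
shut [560.  60. 300.] 172 lowest z [306.  308.  310.5]
  tip pts x 546.0 569.0 y 45.0 66.0
15.5917
```

Both readings put the tips about 25 mm higher than stated. I'll confirm by lightly touching free table between the nests.

```bash
python3 - <<'E'
from h import *
close(20); goto([560,-25,120],[180,0,90]); servo_line([560,-25,45],feed=100)
h=servo_line([560,-25,-12],feed=25,contact_N=4); print(h,read_tool_pos(),read_force())
up(300); let_go(); print(read_clock())
E
```

```text
True [559.99741972 -25.06120146  -8.76042807] [0.17774019 0.28759035 5.30712804]
22.4833
```

Offset confirmed at about 26 mm: the real tip is higher than reported. I'll correct for it, swing the lamp a little farther round, and look at the mat again.

```bash
cat >> h.py <<'E'
DZ=26  # real tool height = reported + DZ
def swing(d0,d1,step=8):
    goto(pol(d0,120,290),[180,0,wrap(d0-90)])
    if servo_line(pol(d0,120,177-DZ),feed=120,contact_N=12): print("contact going down",read_tool_pos())
    close(40); print("gap",read_finger_gap())
    n=int(np.ceil(abs(d1-d0)/step))
    for d in np.linspace(d0,d1,n+1)[1:]:
        servo_line(pol(d,120,177-DZ),[180,0,wrap(d-90)],feed=100)
        f=read_force()
        if np.linalg.norm(f)>25: print("force",d,np.round(f,1)); break
    print("end",d,read_force(),read_finger_gap()); let_go(); up(290)
def lampdir(p):
    pc=cloud(p); X,Y,Z=[pc[...,i] for i in range(3)]; r=np.hypot(X-P[0],Y-P[1])
    k=(p["depth"]>0)&(Z>165)&(Z<192)&(r>105)&(r<135); m=pc[k].mean(0) if k.any() else np.zeros(3)
    return k.sum(),m.round(1),np.degrees(np.arctan2(m[1]-P[1],m[0]-P[0]))%360
E
python3 - <<'E'
from h import *
swing(113.8,104)
goto([500,-40,250],[180,0,90])
p=camera("top"); print(lampdir(p))
for m in modules(p): print(m)
print(read_clock(),np.round(read_qpos()))
E
```

```text
gap 0.1945237817060609
end 104.0 [2.23355983 1.55491734 3.57439678] 0.19711911911601931
(np.int64(18), array([693. ,  94.1, 187.1]), np.float64(101.21045295928141))
('red', 523.7, -343.5, -4.0, 44.5, 307, 34, 35)
('red', 518.4, -280.1, 10.1, 44.7, 303, 34, 34)
('green', 455.3, -346.0, -5.8, 44.7, 318, 34, 34)
('red', 445.6, -216.0, 2.4, 44.8, 310, 33, 33)
29.25 [ 64.   3. -63. 100.   3.  79.  90.]
```

```bash
cat >> h.py <<'E'
NEST={"red":(np.array([521.6,-102.6]),-1.5),"green":(np.array([520.8,52.4]),2.4)}
def look():
    goto([500,-40,250],[180,0,90]); return camera("top")
def pick(x,y,yaw,grip=50):
    goto([x,y,170],[180,0,yaw])
    if servo_line([x,y,38-DZ],feed=120,contact_N=12): print("contact on pick",read_tool_pos()); up(170); return False
    close(grip); up(170); g=read_finger_gap(); print("lift gap",round(g,3)); return .33<g<.5
def place(col,slot):
    c,a=NEST[col]; t=np.radians(a); x,y=c+slot*50*np.array([np.cos(t),np.sin(t)])
    goto([x,y,150],[180,0,90+a]); g=read_finger_gap()
    if not .33<g<.5: print("lost it",g); return False
    servo_line([x,y,40],feed=120)
    h=servo_line([x,y,9],feed=35,contact_N=6); z=read_tool_pos()[2]; print("place",col,slot,"contact",h,"z",round(z,1),"gap",round(read_finger_gap(),3),"t",read_clock())
    if not 10<z<19: return False
    let_go(); up(150); return True
E
python3 - <<'E'
from h import *
p=look(); m=min((m for m in modules(p) if m[0]=="red"),key=lambda m:-m[2]); print(m)
ok=pick(m[1],m[2],m[3]+90) and place("red",1); print(ok)
if ok:
    p=look(); save(p,"top5.png")
    for m in modules(p): print(m)
    print("nest",modules(p,(430,610,-140,-65),(30,120)))
E
```

```text
('red', 445.6, -216.0, 2.7, 44.8, 312, 33, 33)
lift gap 0.387
place red 1 contact True z 14.5 gap 0.383 t 35.7833
True
('red', 523.5, -343.1, -4.3, 44.5, 311, 34, 34)
('red', 518.3, -280.1, 10.0, 44.9, 302, 34, 34)
('green', 455.2, -346.0, -7.7, 44.7, 315, 34, 34)
nest [('red', 570.0, -105.5, 2.7, 46.4, 301, 34, 34)]
```

The first red module is on its pocket floor, with its top at 46.4 mm. Next: the remaining two reds, then the green.

```bash
python3 - <<'E'
from h import *
for slot in (0,-1):
    p=look(); ms=[m for m in modules(p)]; print(ms)
    reds=[m for m in ms if m[0]=="red"]; m=max(reds,key=lambda m:m[2])
    others=[o for o in ms if o is not m]
    def clash(yaw):  # any neighbour close to the open fingers' places
        c=[np.array(m[1:3])+s*50*np.array([np.cos(np.radians(yaw)),np.sin(np.radians(yaw))]) for s in(1,-1)]
        return min([np.hypot(*(k-np.array(o[1:3]))) for k in c for o in others]+[999])
    y=max((m[3],m[3]+90),key=clash); print("yaw",y,clash(y))
    if not(pick(m[1],m[2],y) and place("red",slot)): print("STOP"); break
else:
    p=look(); ms=modules(p); print(ms); m=[m for m in ms if m[0]=="green"][0]
    print(pick(m[1],m[2],m[3]+90) and place("green",0))
p=look(); save(p,"top6.png"); print("mat",modules(p)); print("rej",modules(p,(430,610,-140,-65),(30,120))); print("pass",modules(p,(430,610,15,95),(30,120))); print(read_clock())
E
```

```text
[('red', 523.4, -343.2, -5.5, 44.7, 310, 34, 34), ('red', 518.3, -280.0, 9.8, 44.7, 309, 34, 34), ('green', 455.3, -346.1, -7.9, 44.8, 314, 35, 34)]
yaw 9.8 59.203508764823525
lift gap 0.385
place red 0 contact True z 14.4 gap 0.388 t 44.85
[('red', 523.4, -343.0, -4.9, 44.6, 306, 34, 34), ('green', 433.5, -357.8, -13.3, 44.7, 319, 34, 34)]
yaw 85.1 92.51249008989282
lift gap 0.386
place red -1 contact True z 14.3 gap 0.386 t 53.7167
[('green', 433.5, -357.9, -13.2, 45.1, 321, 34, 34)]
lift gap 0.388
place green 0 contact True z 14.3 gap 0.385 t 63.225
True
mat []
rej [('red', 570.1, -105.3, 1.9, 46.8, 303, 34, 34), ('red', 519.6, -104.5, -3.9, 46.7, 301, 34, 34), ('red', 470.9, -102.8, -0.5, 46.4, 321, 34, 34)]
pass []
65.275
```

View pics/top6.png

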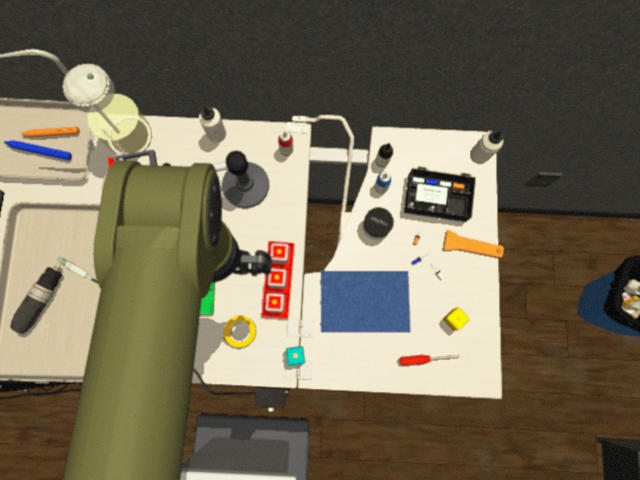

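The mat is empty, all three reds sit in the reject nest (around (278,278)), and the knocked green was picked at its new place. The arm hides the pass nest, so I'll move it aside and check the nest and the lamp.

```bash
cat > m.py <<'E'
from h import *
def state(p):
    pc=cloud(p); X,Y,Z=[pc[...,i] for i in range(3)]; ok=p["depth"]>0
    g=ok&colmask(p,"green")&(Z<25)&(X>400)&(X<650)&(Y>0)&(Y<110)
    if g.sum()>300: print("nest",g.sum(),cv2.minAreaRect(np.array([atz(p,(u,v),12)[:2] for v,u in np.argwhere(g)],np.float32)))
    print("pass",modules(p,(430,610,15,95),(30,100)),"rej",[m[:6] for m in modules(p,(430,610,-140,-65),(30,100))])
    print("lamp",lampdir(p))
    k=ok&(Z>152)&(Z<165)&(np.hypot(X-P[0],Y-P[1])<30); print("hub",cv2.minEnclosingCircle(pc[k][:,:2].astype(np.float32)))
    b=ok&colmask(p,"red")&(Z>165)&(Z<210)&(np.hypot(X-P[0],Y-P[1])>140)&(np.hypot(X-P[0],Y-P[1])<290)
    if b.sum()>20: print("bar",b.sum(),pc[b].mean(0).round(1),np.median(Z[b]).round(1),cv2.minAreaRect(pc[b][:,:2].astype(np.float32)))
E
python3 - <<'E'
from m import *
goto([480,-300,250],[180,0,90])
p=camera("top"); save(p,"top7.png"); state(p); print(read_clock())
E
```

```text
nest 1539 ((520.3851318359375, 51.57603454589844), (150.7412567138672, 52.638240814208984), 2.3088793754577637)
pass [('green', 519.9, 51.9, 4.2, 46.3, 335, 35, 35)] rej [('red', 569.9, -105.4, 2.6, 46.4, 310), ('red', 519.7, -104.2, -1.3, 46.7, 312), ('red', 471.1, -102.8, -0.3, 46.5, 320)]
lamp (np.int64(124), array([684.8,  92.7, 182.9]), np.float64(105.23790032983042))
hub ((716.9441528320312, -21.585590362548828), 20.00028419494629)
bar 204 [664.7 181.  197.2] 197.1 ((663.9036254882812, 181.3031463623047), (68.74905395507812, 10.063514709472656), 14.468745231628418)
66.3417
```

Every module is down on its pocket floor (tops at 46.3–46.7 mm). Swinging the lamp back over the pass nest.

```bash
python3 - <<'E'
from m import *
goto([560,0,290],[180,0,60]); swing(104.5,159.4)
goto([480,-300,290],[180,0,90])
p=camera("top"); save(p,"top8.png"); state(p)
for n in("head_centre","tilt_bar"):
    for s in landmark_of(p,n)[:1]: print(n,s["p"],atz(p,s["point"],137 if n[0]=="h" else 192).round(1))
s=camera("scene"); save(s,"scene8.png")
for n in("head_centre","tilt_bar"):
    for l in landmark_of(s,n)[:1]: print(n,l["p"],atz(s,l["point"],137 if n[0]=="h" else 192).round(1))
print(read_clock())
E
```

```text
gap 0.19502034732956514
end 159.4 [ 4.41097663 -3.27727954  3.13480429] 0.19881022050673486
nest 818 ((521.2612915039062, 51.583656311035156), (152.40301513671875, 52.58920669555664), 2.416444778442383)
pass [] rej [('red', 569.9, -105.4, 2.3, 46.5, 311), ('red', 519.8, -104.2, -2.0, 47.1, 309), ('red', 470.9, -102.8, 1.2, 46.5, 318)]
lamp (np.int64(112), array([602.7,  18.5, 183.8]), np.float64(160.35161717904256))
hub ((716.7659301757812, -21.325952529907227), 19.988401412963867)
bar 200 [519.6  50.7 196.9] 197.0 ((519.4020385742188, 50.07521438598633), (67.55437469482422, 9.045785903930664), 70.05292510986328)
head_centre 0.43 [708.1 -28.8 137. ]
tilt_bar 0.63 [518.5  47.9 192. ]
head_centre 0.67 [512.7  29.1 137. ]
tilt_bar 0.8 [508.6  19.5 192. ]
75.6917
```

```bash
cat >> m.py <<'E'
D=159.9
def bar(t,z0=0): 
    t=np.radians(t); return pol(D,209.5+55*np.sin(t),137+55*np.cos(t)-DZ+z0)
def tilt(t0,t1,grip=30):
    goto(bar(t0,90),[180,0,D-180])
    if servo_line(bar(t0),feed=100,contact_N=10): print("contact",read_tool_pos())
    close(grip); print("gap",read_finger_gap())
    for t in np.linspace(t0,t1,max(2,int(abs(t1-t0)/6)+1))[1:]:
        servo_line(bar(t),feed=50)
    print(read_force(),read_finger_gap()); pause(.3); let_go(); up(290)
def tiltmeas(p):
    pc=cloud(p); X,Y,Z=[pc[...,i] for i in range(3)]; ok=p["depth"]>0
    u=np.array([np.cos(np.radians(D)),np.sin(np.radians(D))]); r=(X-P[0])*u[0]+(Y-P[1])*u[1]; w=-(X-P[0])*u[1]+(Y-P[1])*u[0]
    m=ok&(np.hypot(r-210,w)<36)&(Z>100)&(Z<185)&~colmask(p,"red")
    # robust plane fit z=a r+b w+c of the disc top
    A=np.c_[r[m],w[m],np.ones(m.sum())]; z=Z[m]; k=np.ones(len(z),bool)
    for _ in range(8): s=np.linalg.lstsq(A[k],z[k],rcond=None)[0]; e=abs(A@s-z); k=e<max(3,1.5*np.median(e))
    b=ok&colmask(p,"red")&(Z>165)&(Z<210)&(np.hypot(r-230,w)<60)
    br=r[b].mean()-210; print("disc tilt",np.degrees(np.arctan(-s[0])),k.sum(),"bar r off",br,"w",w[b].mean(),"z",np.median(Z[b]),"-> from r",np.degrees(np.arcsin(br/55)))
E
python3 - <<'E'
from m import *
p=camera("top"); tiltmeas(p)
goto([560,0,290],[180,0,-20]); tilt(0,30)
goto([480,-300,290],[180,0,90]); p=camera("top"); save(p,"top9.png"); tiltmeas(p); state(p); s=camera("scene"); save(s,"scene9.png"); print(read_clock())
import cv2; cv2.imwrite("pics/s9.png",cv2.resize(s["frame"][120:330,180:440,::-1],None,fx=2.6,fy=2.6,interpolation=2))
E
```

```text
disc tilt 1.6561780931436674 860 bar r off -0.5430458435520791 w -0.537823622436286 z 196.97364528846524 -> from r -0.5657225541779836
gap 0.10265954861975961
[3.46688679 0.56274068 2.74975332] 0.10430768525884584
disc tilt 28.243091290938395 776 bar r off 26.731959302278824 w 1.0531973759433995 z 188.94788872626216 -> from r 29.080345956434833
nest 803 ((521.2904052734375, 51.64335632324219), (152.38385009765625, 52.57077407836914), 2.4936740398406982)
pass [] rej [('red', 570.0, -105.4, 2.4, 46.5, 310), ('red', 519.9, -104.0, -1.2, 47.0, 311), ('red', 470.9, -102.9, -0.0, 46.5, 318)]
lamp (np.int64(113), array([602.8,  18.5, 183.6]), np.float64(160.32965973182894))
hub ((716.9118041992188, -21.281980514526367), 20.07108497619629)
bar 209 [493.3  58.4 188.9] 188.9 ((493.60546875, 59.25703048706055), (67.13341522216797, 9.644763946533203), 68.83141326904297)
85.2833
```

View pics/s9.png

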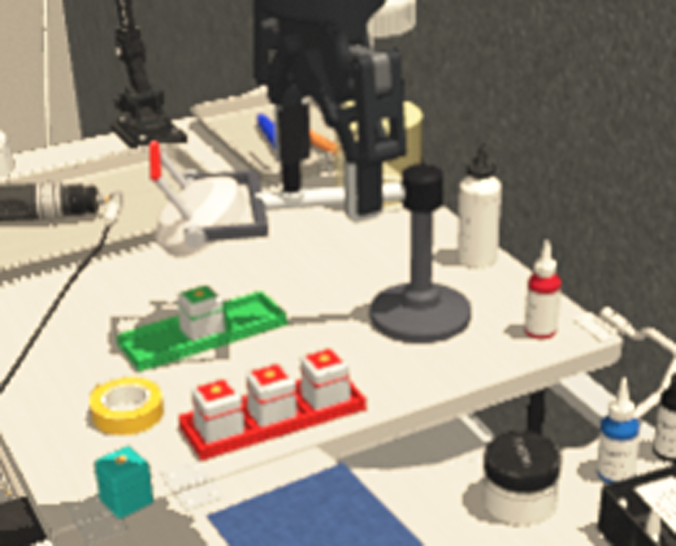

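The scene crop shows the red bar (155,160) leaning outward and the head over the green nest. The green module (202,312) is upright in the middle pocket and the three reds are seated at about (218–325, 375–410). Tape, jar and red bottle look where they were. I'll run a last bystander check and hand in.

```bash
python3 - <<'E'
from m import *
p=camera("top"); pc=cloud(p)
for l in("tape_roll","salve_jar","ink_red"):
    for s in silhouettes(p,l)[:1]: print(l,round(s["p"],2),np.round(s["rect"]),np.median(pc[s["pixels"]&(p["depth"]>0)],0).round())
pause(1); p=camera("top"); tiltmeas(p); print(read_force(),read_tool_pos(),read_clock()); finish_job()
E
```

```text
tape_roll 0.55 [240. 333.  31.  35.] [411. -36.  20.]
salve_jar 0.82 [379. 225.  30.  34.] [ 637. -299.   50.]
ink_red 0.62 [287. 146.  14.  24.] [ 794. -105.   59.]
disc tilt 28.091535184105183 784 bar r off 26.719578879058645 w 0.8075461223405841 z 188.95992334907794 -> from r 29.065589461350402
[ 0.09465036  0.61896054 -0.34499029] [ 479.99517631 -299.99541537  289.97618596] 86.5333
the job is handed in; nothing more can be done
```

The job is handed in at about 87 s on the robot's clock. All four modules that were present are sorted and the lamp is back over the pass nest.

**What I did**
- **Lamp out of the way:** I swung it to about 76° on the robot's left of its post, clear of the mat and both nests.
- **Modules:** three reds went into the reject nest and one green into the middle pocket of the pass nest. The green was knocked aside partway through; I found it again and picked it from its new place.
- **Lamp back:** I swung the lamp over the pass nest and led the red bar outward to 30°.

**Last checks**
- **Seating:** module tops measured 46.3–47.1 mm, against 46 mm for a module on the pocket floor. Once the lamp was over the pass nest, I could confirm the green only by eye in the scene view; it stood upright in its pocket.
- **Head position:** the tilt bar stood about 2 mm from the nest centre before tilting, and the lamp arm had not moved afterwards.
- **Bystanders:** the tape roll, jar and red bottle are within about 2 mm of where they started.

**What disagreed or went wrong**
- **Tool height:** the real fingertips were about 26 mm higher than the stated tool frame. The first grip on the knob therefore closed empty and only pushed the lamp round. I confirmed the offset by depth and by touching the table, then corrected for it.
- **Tilt readings:** the bar's outward shift gives 29–30°, its drop about 31°, and a plane fit of the disc about 28°. That fit already read 1.7° when the head was level. One second later the tilt had not changed.

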